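Post a rejected weld coupon into the slotted reject box

ROBOT

A 6-joint arm with a two-finger parallel gripper is mounted at the origin on a cart in front of the work surface, level with it; the furniture and walls round the work are solid. World frame = base frame: x ahead of the robot, y to its left, z up, the work surface at z = 0. Lengths are in m, angles in rad, forces in N, time in s.
With the tool pointing down it reaches from about 0.35 to 0.775 m from the base axis. Payload 7.3 kg.
Tool frame: the origin (TCP) lies at the very end of the fingers, on their centre line; the grasp point (between the pads) lies 19 mm behind it; z points along the fingers, y is the line along which they close (so a half turn about z gives the same grasp; the last joint's range is limited). The gripper opens to 92 mm and grips with 3 to 60 N. Pads are 19 mm wide; open, the fingers measure 130 mm over their backs; the gripper's body (75 mm by 190 mm) begins 47 mm behind the grasp point.
Start: joints at [1.006, 0.342, 1.524, -0, 1.275, -0.146], TCP at [0.213, 0.48, 0.227] pointing down, gripper open.
Joint ranges: [-2.53, 2.53], [-0.77, 2.02], [0.04, 2.7], [-1, 4.14], [0.28, 2.66], [-3.11, 3.11]. Speed limits (rad/s): [2.57, 2.57, 3.14, 3.14, 3.14, 3.14].

INTERFACE

Orientations are given as [roll, pitch, yaw] about the fixed x, y, z axes, in that order (R = Rz(yaw) Ry(pitch) Rx(roll)).
In Python, from cell import telemetry, eyes, job gives the robot as it stands.
- The arm moves only by the tool apply_moves, never from a script. Its arguments are lists of equal length, an entry for each row: "delta_pos": the shift along the world's x, y, z each as a share of 0.4 m, from -1 to 1, a list of three; "dr": the turn, a rotation vector about the world's x, y, z each as a share of 0.5 rad, from -1 to 1, a list of three; "jaw": the opening, from 0 (shut) to 1 (fully open). A call has 1 to 8 rows; each row is the pose to reach, as a shift and turn from the pose commanded when the call began; what a row does not reach only later rows make up. A row lasts 1/12 s, in which the tool goes at most 41.7 mm and 7.16 degrees, less where a joint would pass 70% of its speed; a pose out of reach is approached as far as the arm can. A call with a number of a shift or a turn outside -1 to 1 is refused whole. A call with a gripper value outside its range is refused whole. The fingers move at their own pace and stop on an object; "force" is the grip in N (left out, the last holds). Time passes only in rows, so rows that repeat a pose let the fingers close. It gives the time, the measured TCP pose, the force, the opening and the grip force at its end, in the units of the state.
- telemetry.observe(): the state, without advancing time (a new reading comes with each control period).
- eyes.read_camera(name): name is "side" or "top"; returns the picture (400x640x3 uint8, red, green, blue); there is no depth.
- eyes.camera_model(name): a dict with "vertical_fov" (degrees; the focal length in pixels is half the picture's height over the tangent of half this angle, whatever the lens; pixels are square), "cx", "cy" (the principal point, pixels), "rvec" (rotation vector, rad) and "tvec" (3), from world to camera coordinates, as OpenCV has them. Camera axes: x right, y down, z forward; pixel columns grow to the right and rows downward; lengths in m; the calibration is good to about 2 mm. A picture is of the moment at which its call begins. camera_model takes no time and is no camera call.
- job.hand_in(): hands the job in; it is judged then, once.
The state is a dict: "time": time; "qpos": joint angles; "qvel": joint speeds; "joint_efforts": joint torques, N m; "tool_pos": TCP position; "tool_rot": TCP orientation; "contact_force": force on the tool from outside, world axes, zero at the start; "torque": the same for the moment, N m; "opening": finger opening in m; "grip_force": force on a finger pad.
Only numpy, scipy, OpenCV 4.12 (cv2) and the standard library are available. Lean on these libraries where they do the work, as an engineer would, in place of code of your own. Each camera call takes 0.05 s, during which the arm holds its last target. There are 200 camera calls.

TASK

The weld coupon with the sawn-out corner is a reject: put it in the reject box, which takes it only standing on its long edge through the slot in its lid. So first lay it on the tilted rest, with its lower long edge against the ledge, and let go; then take it again by its upper long edge, hold it over the box and drop it in, so that it lies wholly inside under the lid. Leave the sound coupon, the ring and the bush where they are.

Things in the scene. Friction and masses are not known exactly. Their poses are not given: they have to be found in the camera images.
- reject_coupon: the reject: a flat bare steel-grey plate 60 x 150 x 10 mm (its x, y, z), a weld seam across its middle, a square 18 x 18 mm notch sawn out of one corner (at +x, +y). About 0.3 kg. Starts lying flat, seam up. Origin: centre of its underside, z out of the seam side.
- reject_coupon_center (a point): centre of the rejected coupon's body (5 mm above its origin along its z)
- end_a (a point): middle of the rejected coupon's +y short end (75 mm from its centre)
- end_b (a point): middle of the rejected coupon's -y short end (75 mm from its centre)
- good_coupon: the sound coupon: the same plate 60 x 150 x 10 mm but with all four corners whole, lying flat; stays where it is. Origin: centre of its underside
- tilt_rest: fixed tilted rest, 95 mm high, base plate 110 x 130 x 8 mm: two steel arms (14 mm wide, at y = +50 and -50 mm, gap of 86 mm between) slope up at 45 degrees towards +x, 66 mm long, each with a ledge at the lower end standing 16 mm proud. Corner of slope and ledge: x = -30, z = 42 mm. Origin: centre of its underside; a coupon lies on it with its long side along y.
- rest_seat (a point): where the centre of a coupon lies (in the middle of its thickness) when it is home on the rest, against the ledge and centred between the ends
- reject_box: fixed grey sheet-metal box 84 x 196 x 84 mm (x, y, z), walls and floor 4 mm, with a fixed lid 4 mm thick that has one slot, 26 mm wide (x) and 172 mm long (y), in its middle. A small hasp and lock on its -x side stand 9 mm out. Origin: centre of its underside.
- slot (a point): centre of the slot, at the top face of the lid (84 mm above the box's underside)
- ring: plain steel ring, 66 mm across, 20 mm high; bystander. Origin: centre of its underside
- bush: brass flanged bush, 42 mm across, 26 mm high; bystander. Origin: centre of its underside

How it is judged:
By the outcome, as a careful person would: the job done as asked, in the order asked, and still so for the second after the job is handed in, with the robot touching nothing.
It also fails if it takes over 67 s, if anything falls off the work surface, if the arm or the gripper's body presses on something with over 40 N, if the wrist force passes 120 N, or if a joint passes its speed limit or range.

## Working session

There is one attempt and no reset: what is moved stays moved. The work goes in short steps, Python scripts to look and compute and a tool call to move; the robot and the scene stay as the last step left them, time stands still between calls to the robot, and variables do not carry over. Pictures are saved under pics/ and viewed, at most 13 in all, crops included, and the job is handed in when it is done.

Besides the shell and the picture viewer there is one more tool, called after "Call:" by a JSON object that holds its "op" and its "data", one argument or row to a line. apply_moves: Moves the arm, as the interface text tells. Its arguments: {"type":"object","properties":{"delta_pos":{"type":"array"},"dr":{"type":"array"},"jaw":{"type":"array"},"force":{"type":"number"}},"required":["delta_pos","dr","jaw"]}

```bash
mkdir -p pics; ls
cat > h.py <<'E'
import numpy as np, cv2
from cell import telemetry, eyes, job
def cam(n):
    m=eyes.camera_model(n); f=200/np.tan(np.radians(m['vertical_fov'])/2)
    K=np.array([[f,0,m['cx']],[0,f,m['cy']],[0,0,1.]]); R=cv2.Rodrigues(np.array(m['rvec'],float))[0]; t=np.array(m['tvec'],float)
    return K,R,t
def ray(n,uv,z):
    K,R,t=cam(n); uv=np.atleast_2d(uv).astype(float); d=np.c_[uv,np.ones(len(uv))]@np.linalg.inv(K).T@R; c=-R.T@t
    return c+d*((z-c[2])/d[:,2:])
def proj(n,P):
    K,R,t=cam(n); q=(np.atleast_2d(P)@R.T+t)@K.T; return q[:,:2]/q[:,2:]
def snap(n,f):
    im=eyes.read_camera(n); cv2.imwrite('pics/'+f,im[:,:,::-1]); return im
E
python3 - <<'E'
from h import *
print(telemetry.observe())
for n in('top','side'):
    m=eyes.camera_model(n);print(n,m,-cam(n)[1].T@cam(n)[2]); snap(n,n+'0.png')
E
```

```text
pics
{'time': 0.0, 'qpos': array([ 1.00599731e+00,  3.42723359e-01,  1.52505424e+00, -4.33719631e-05,
        1.27537285e+00, -1.46011305e-01]), 'qvel': array([ 0.00039349,  0.00135716, -0.00158999,  0.00196735,  0.00105383,
        0.00028251]), 'joint_efforts': array([-1.08337135e-03, -4.31255758e+01, -2.44209892e+01,  7.15199788e-02,
        5.63196768e-02, -1.09551365e-04]), 'tool_pos': array([0.21326364, 0.4792745 , 0.22603164]), 'tool_rot': array([-3.14004540e+00, -1.85616686e-04,  2.72281746e+00]), 'contact_force': array([-0.12285954,  0.27425487,  0.01274682]), 'torque': array([-0.00782416, -0.04612582,  0.00372539]), 'grip_force': 0.0, 'opening': 0.09210261583988127}
top {'vertical_fov': 56.6454590183263, 'cx': 319.8867086498478, 'cy': 198.84708347957687, 'rvec': array([ 2.10669491, -2.1432409 ,  0.1423135 ]), 'tvec': array([-0.04907663,  0.57953816,  0.87840282])} [ 0.43035776 -0.08281825  0.95801767]
side {'vertical_fov': 56.38512618992076, 'cx': 318.2504065666246, 'cy': 196.28026089145789, 'rvec': array([ 0.27653171, -2.52133455,  1.68883176]), 'tvec': array([0.56487585, 0.15503135, 0.72469231])} [0.43899985 0.71363457 0.40780293]
```

View pics/top0.png

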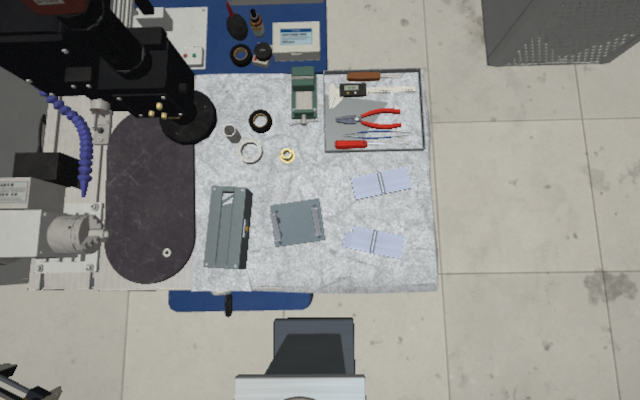

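View pics/side0.png

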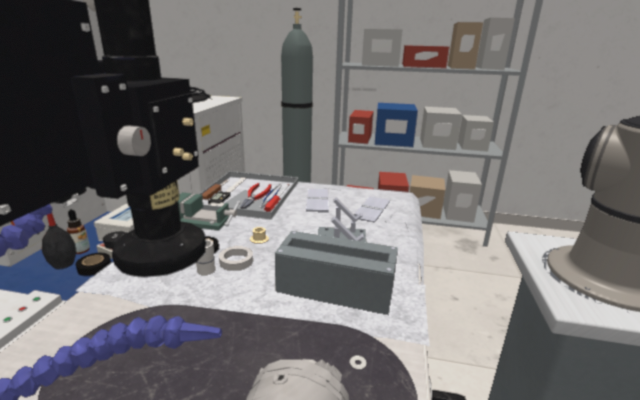

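The top view shows two light coupons at about (381,183) and (373,242), the rest at (298,222), the box at (229,227), the ring at (250,152) and the bush at (287,156). In the side view the box is in front of the rest. I'll enlarge the coupons, rest and box.

Run:
```python
from h import *
im=cv2.imread('pics/top0.png')
c=im[160:275,195:425]
c=cv2.resize(c,None,fx=3.45,fy=3.45,interpolation=cv2.INTER_CUBIC); cv2.imwrite('pics/c1.png',c)
print(proj('top',[[0,0,0],[.35,0,0],[.6,0,0],[.4,.2,0]]))
print(ray('top',[[381,183],[373,242],[298,222],[229,227]],0.01))
for p in[(381,175),(365,190),(360,242),(395,243),(390,215),(340,215),(300,222)]: print(p,im[p[1],p[0]])
```

```text
[[299.15393446 443.6771328 ]
 [298.32881949 291.80721708]
 [297.7976429  194.03933424]
 [220.06397392 272.7021784 ]]
[[ 0.62300513 -0.2173263   0.01      ]
 [ 0.47119639 -0.19090582  0.01      ]
 [ 0.52533452 -0.00099425  0.01      ]
 [ 0.51557295  0.17713943  0.01      ]]
(381, 175) [173 160 152]
(365, 190) [209 191 183]
(360, 242) [209 191 182]
(395, 243) [208 190 182]
(390, 215) [191 190 187]
(340, 215) [196 193 191]
(300, 222) [140 133 120]
```

View pics/c1.png

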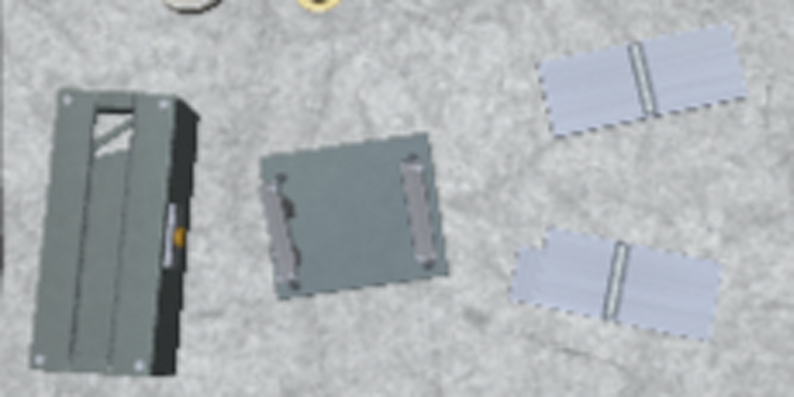

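The lower coupon has its notch at crop (530,240), which is the world +x,+y corner, so it is the reject. The box slot runs from crop (112,108) to (90,360), with the hasp on its right side. The rest arms are at crop (280,230) and (418,215). Next I'll measure poses and zoom the side view to see which way the slope goes.

Run:
```python
from h import *
im=cv2.imread('pics/top0.png').astype(int)
m=((im[...,0]-im[...,2]>16)).astype(np.uint8); m[:160]=0;m[275:]=0;m[:,:338]=0;m[:,425:]=0
m=cv2.morphologyEx(m,cv2.MORPH_CLOSE,np.ones((5,5),np.uint8))
cs=cv2.findContours(m,0,2)[0]
for c in cs:
    if cv2.contourArea(c)<300: continue
    P=ray('top',c[:,0,:],.01)[:,:2]*1000
    r=cv2.minAreaRect(P.astype(np.float32)); b=cv2.boxPoints(r); print('coupon',r,cv2.contourArea(P.astype(np.float32)),b.round(1).tolist())
# rest / box masks: dark greenish
m=((im.sum(2)<450)).astype(np.uint8); m=cv2.morphologyEx(m,cv2.MORPH_CLOSE,np.ones((5,5),np.uint8))
z=np.zeros_like(m); z[190:255,262:335]=m[190:255,262:335]
c=max(cv2.findContours(z,0,2)[0],key=cv2.contourArea)
P=ray('top',c[:,0,:],.008)[:,:2]*1000; r=cv2.minAreaRect(P.astype(np.float32));print('rest',r,cv2.boxPoints(r).round(1).tolist())
# from crop pts
cr=np.array([[262,157],[427,134],[447,273],[279,298]])/3.45+[195,160]; print('rest crop',ray('top',cr,.008).round(4).tolist())
cr=np.array([[58,88],[172,96],[155,374],[30,367]])/3.45+[195,160]; print('lid crop',ray('top',cr,.084).round(4).tolist())
cr=np.array([[95,108],[133,110],[108,362],[72,358]])/3.45+[195,160]; print('slot crop',ray('top',cr,.084).round(4).tolist())
s=cv2.imread('pics/side0.png')[175:310,265:405]; cv2.imwrite('pics/c2.png',cv2.resize(s,None,fx=4.4,fy=4.4,interpolation=cv2.INTER_CUBIC))
```

```text
coupon ((473.7938232421875, -190.91720581054688), (148.26620483398438, 58.65028381347656), 76.948974609375) 7811.980253197486 [[428.5, -256.5], [485.6000061035156, -269.79998779296875], [519.0999755859375, -125.30000305175781], [462.0, -112.0999984741211]]
coupon ((624.0028686523438, -216.29818725585938), (59.62883377075195, 148.03778076171875), 10.816519737243652) 8204.683177335653 [[580.7999877929688, -149.1999969482422], [608.5999755859375, -294.6000061035156], [667.2000122070312, -283.3999938964844], [639.4000244140625, -138.0]]
rest ((524.9163818359375, 2.2803955078125), (107.43040466308594, 129.3671417236328), 7.117626667022705) [[463.6000061035156, 59.79999923706055], [479.6000061035156, -68.5999984741211], [586.2000122070312, -55.20000076293945], [570.2000122070312, 73.0999984741211]]
rest crop [[0.5697, 0.0693, 0.008], [0.5849, -0.0551, 0.008], [0.4805, -0.0684, 0.008], [0.4642, 0.0561, 0.008]]
lid crop [[0.6103, 0.2012, 0.084], [0.6029, 0.1206, 0.084], [0.4118, 0.1288, 0.084], [0.4177, 0.2142, 0.084]]
slot crop [[0.5954, 0.1747, 0.084], [0.5935, 0.1479, 0.084], [0.4203, 0.161, 0.084], [0.4233, 0.1857, 0.084]]
```

View pics/c2.png

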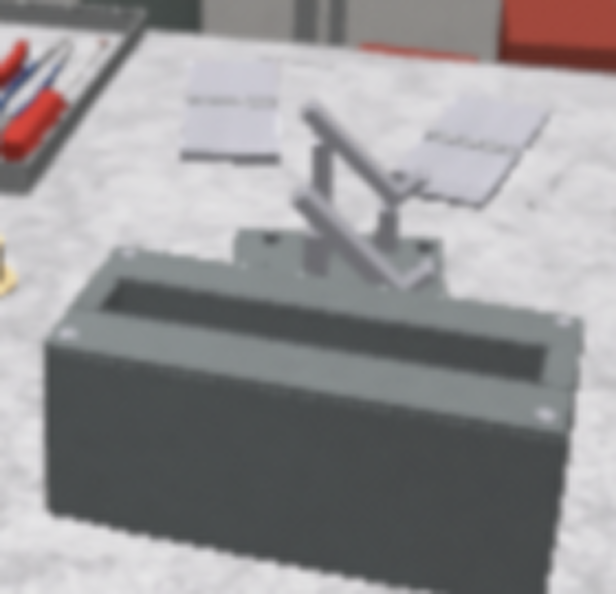

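The side crop shows the slope rising to the left (world +x), with the ledge on the robot side and nothing on the rest. From the measurements:

| Thing | Centre (mm) | Yaw |
|---|---|---|
| Reject coupon | (474, -191) | -13° |
| Rest | (525, 1.5) | +7.1° |
| Slot | (508.5, 167) | long axis at -4° from world x |

All the measured sizes match the given ones, so I'm moving.

Call:
{"op": "apply_moves", "data": {
  "delta_pos": [
    [0.37,-0.6,0],
    [0.37,-0.6,0],
    [0.37,-0.6,0],
    [0.37,-0.6,0],
    [0.37,-0.6,0],
    [0.37,-0.6,0],
    [0.37,-0.6,0]
  ],
  "dr": [
    [0,0,-0.92],
    [0,0,-0.92],
    [0,0,-0.92],
    [0,0,-0.92],
    [0,0,-0.92],
    [0,0,-0.92],
    [0,0,-0.92]
  ],
  "jaw": [1,1,1,1,1,1,1]
}}

```text
time: 0.68
tool_pos: [0.3623, 0.2371, 0.2266]
tool_rot: [-3.141, 0.0, 2.262]
contact_force: [-0.7, 0.0, -0.1]
opening: 0.092
grip_force: 0.0
```

Call:
{"op": "apply_moves", "data": {
  "delta_pos": [
    [0.15,-0.6,0],
    [0.15,-0.6,0],
    [0.15,-0.6,0],
    [0.15,-0.6,0],
    [0.15,-0.6,0],
    [0.15,-0.6,0],
    [0.15,-0.6,0]
  ],
  "dr": [
    [0,0,-0.92],
    [0,0,-0.92],
    [0,0,-0.92],
    [0,0,-0.92],
    [0,0,-0.92],
    [0,0,-0.92],
    [0,0,-0.92]
  ],
  "jaw": [1,1,1,1,1,1,1]
}}

```text
time: 1.27
tool_pos: [0.4229, -0.0062, 0.2266]
tool_rot: [3.141, 0.003, 1.796]
contact_force: [0.9, 0.1, -0.2]
opening: 0.0921
grip_force: 0.0
```

Call:
{"op": "apply_moves", "data": {
  "delta_pos": [
    [0.13,-0.46,-0.37],
    [0.13,-0.46,-0.37],
    [0.13,-0.46,-0.37],
    [0.13,-0.46,-0.37],
    [0.13,-0.46,-0.37],
    [0.13,-0.46,-0.37],
    [0.13,-0.46,-0.37],
    [0.13,-0.46,-0.37]
  ],
  "dr": [
    [0,0,-0.92],
    [0,0,-0.92],
    [0,0,-0.92],
    [0,0,-0.92],
    [0,0,-0.92],
    [0,0,-0.92],
    [0,0,-0.92],
    [0,0,-0.92]
  ],
  "jaw": [1,1,1,1,1,1,1,1]
}}

```text
time: 1.93
tool_pos: [0.4726, -0.1844, 0.0771]
tool_rot: [-3.138, -0.001, 1.341]
contact_force: [-0.1, 0.0, 0.1]
opening: 0.092
grip_force: 0.0
```

Run:
```python
from h import *
s=telemetry.observe(); print(s['tool_pos'],s['tool_rot'],s['qpos'])
a=snap('side','s1.png'); 
u=proj('side',[.474,-.191,.02])[0]; print(u)
x,y=int(u[0]),int(u[1]); c=a[max(0,y-70):y+50,x-80:x+80,::-1]; cv2.imwrite('pics/c3.png',cv2.resize(c,None,fx=4,fy=4,interpolation=cv2.INTER_CUBIC))
```

```text
[ 0.47262141 -0.1843645   0.07714338] [-3.13794758e+00 -1.35910298e-03  1.34059234e+00] [-5.23264905e-01  4.87164756e-01  1.76416421e+00  3.18268444e-04
  8.94145996e-01 -2.93263175e-01]
[371.77009266 203.74182081]
```

View pics/c3.png

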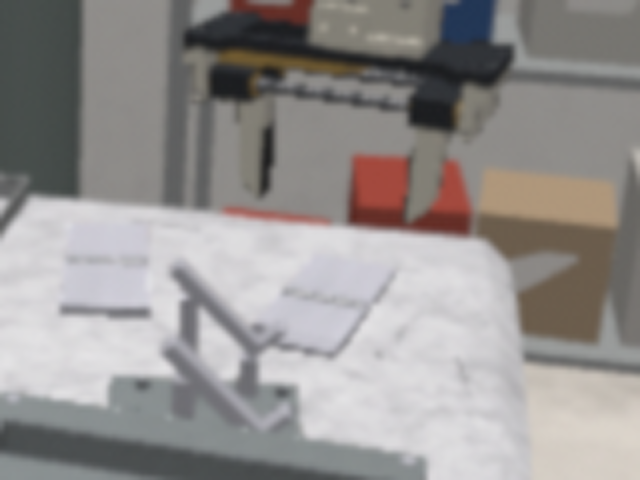

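The crop shows the open gripper above the reject coupon at crop (330,305), with the coupon between its fingers. I'll go down and grip.

Call:
{"op": "apply_moves", "data": {
  "delta_pos": [
    [0,-0.016,-0.09],
    [0,-0.016,-0.18],
    [0,-0.016,-0.182],
    [0,-0.016,-0.182],
    [0,-0.016,-0.182],
    [0,-0.016,-0.182],
    [0,-0.016,-0.182],
    [0,-0.016,-0.182]
  ],
  "dr": [
    [0,0,0],
    [0,0,0],
    [0,0,0],
    [0,0,0],
    [0,0,0],
    [0,0,0],
    [0,0,0],
    [0,0,0]
  ],
  "jaw": [1,1,1,1,0.5,0.5,0.5,0.5],
  "force": 30
}}

```text
time: 2.65
tool_pos: [0.4744, -0.1911, 0.0076]
tool_rot: [3.139, 0.001, 1.343]
contact_force: [-0.7, -0.0, 0.1]
opening: 0.07
grip_force: 0.0
```

Call:
{"op": "apply_moves", "data": {
  "delta_pos": [
    [0,0,0],
    [0,0,0],
    [0,0,0],
    [0,0,0],
    [0,0,0]
  ],
  "dr": [
    [0,0,0],
    [0,0,0],
    [0,0,0],
    [0,0,0],
    [0,0,0]
  ],
  "jaw": [0.5,0.5,0.5,0.5,0.5]
}}

```text
time: 3.07
tool_pos: [0.4741, -0.191, 0.0068]
tool_rot: [3.14, 0.0, 1.343]
contact_force: [0.1, 1.0, 6.7]
opening: 0.0593
grip_force: 30.0
```

The grip closes on 59 mm, but the tips are only about 3 mm down the plate's edge. I'll reopen, go 4 mm lower and regrip.

Call:
{"op": "apply_moves", "data": {
  "delta_pos": [
    [0,0,0],
    [0,0,0],
    [0,0,-0.01],
    [0,0,-0.01],
    [0,0,-0.01],
    [0,0,-0.01],
    [0,0,-0.01],
    [0,0,-0.01]
  ],
  "dr": [
    [0,0,0],
    [0,0,0],
    [0,0,0],
    [0,0,0],
    [0,0,0],
    [0,0,0],
    [0,0,0],
    [0,0,0]
  ],
  "jaw": [0.8,0.8,0.8,0.5,0.5,0.5,0.5,0.5],
  "force": 40
}}

```text
time: 3.73
tool_pos: [0.4732, -0.1906, 0.0016]
tool_rot: [-3.141, -0.0, 1.343]
contact_force: [0.2, 0.1, -2.5]
opening: 0.0591
grip_force: 40.0
```

Run:
```python
from h import *
s=telemetry.observe(); print(s['tool_pos'],s['opening'],s['grip_force'],s['contact_force'])
```

```text
[ 0.47320069 -0.19059059  0.00164848] 0.059139555824673964 39.99905169010162 [ 0.1731404   0.11814789 -2.46891848]
```

Gripped at 59 mm. Lifting and turning to the rest's yaw, reading the joints on the way, because the 45° tilt could bring joint 5 near its lower limit.

Call:
{"op": "apply_moves", "data": {
  "delta_pos": [
    [0,0,0.12],
    [0,0,0.25],
    [0,0.25,0.4],
    [0,0.25,0.4],
    [0,0.25,0.4],
    [0,0.25,0.4],
    [0,0.25,0.4],
    [0,0.25,0.4]
  ],
  "dr": [
    [0,0,0],
    [0,0,0],
    [0,0,0.7],
    [0,0,0.7],
    [0,0,0.7],
    [0,0,0.7],
    [0,0,0.7],
    [0,0,0.7]
  ],
  "jaw": [0.5,0.5,0.5,0.5,0.5,0.5,0.5,0.5]
}}

```text
time: 4.4
tool_pos: [0.4732, -0.0907, 0.1616]
tool_rot: [-3.141, 0.0, 1.693]
contact_force: [0.1, -0.3, -3.2]
opening: 0.0594
grip_force: 40.0
```

Run:
```python
from h import *
s=telemetry.observe(); print(s['tool_pos'],s['tool_rot'],s['qpos'].round(4).tolist(),s['opening'],s['contact_force'])
```

```text
[ 0.47318123 -0.09071283  0.16159924] [-3.14114900e+00  1.75301016e-04  1.69282166e+00] [-0.3484, 0.3308, 1.7374, -0.0004, 1.0737, -0.4702] 0.059361731782938354 [ 0.1214107  -0.25273135 -3.16919088]
```

Call:
{"op": "apply_moves", "data": {
  "delta_pos": [
    [0,0.25,0.1],
    [0,0.25,0.1],
    [0,0.25,0.1],
    [0,0.25,0.1],
    [0,0.25,0.1]
  ],
  "dr": [
    [0.097,-0.779,0],
    [0.097,-0.779,0],
    [0.097,-0.779,0],
    [0.097,-0.779,0],
    [0.097,-0.779,0]
  ],
  "jaw": [0.5,0.5,0.5,0.5,0.5]
}}

```text
time: 4.82
tool_pos: [0.4713, 0.0093, 0.2005]
tool_rot: [2.752, -0.002, 1.692]
contact_force: [0.9, -0.2, -1.4]
opening: 0.0595
grip_force: 40.0
```

Run:
```python
from h import *
from scipy.optimize import least_squares
s=telemetry.observe(); print(s['tool_pos'],s['tool_rot'],s['qpos'].round(4).tolist(),s['opening'],s['contact_force'])
```

```text
[0.47127233 0.00933784 0.20054239] [ 2.75191075e+00 -1.53891210e-03  1.69242576e+00] [-0.2356, 0.0783, 2.025, 0.2143, 0.6828, -0.4992] 0.05952848021586385 [ 0.87233579 -0.18658688 -1.43684491]
```

```bash
cat > kin.py <<'E'
from h import *
from scipy.optimize import least_squares
from scipy.spatial.transform import Rotation as Ro
D=[([.213264,.479275,.226032],[-3.14,0,2.7228],[1.00600,.34272,1.52505,0,1.27537,-.14601]),
([.47262,-.18436,.07714],[-3.138,-.0014,1.3406],[-.523265,.487165,1.764164,.0003,.894146,-.293263]),
([.473181,-.090713,.161599],[-3.14115,0,1.69282],[-.3484,.3308,1.7374,-.0004,1.0737,-.4702]),
([.471272,.009338,.200542],[2.75191,-.0015,1.69243],[-.2356,.0783,2.025,.2143,.6828,-.4992])]
lim=np.array([[-2.53,2.53],[-.77,2.02],[.04,2.7],[-1,4.14],[.28,2.66],[-3.11,3.11]])
S=[1,1]
def fk(q,p):
    a,z0,L1,L2,e,off,d=p
    A=Ro.from_euler('z',q[0]); f=A*Ro.from_euler('y',q[1]); g=f*Ro.from_euler('y',q[2])
    P=A.apply([a,off,z0])+f.apply([0,0,L1])+g.apply([e,0,L2])
    w=g*Ro.from_euler('z',S[0]*q[3])*Ro.from_euler('y',q[4])
    T=w*Ro.from_euler('z',S[1]*q[5])*Ro.from_matrix([[0,1,0],[-1,0,0],[0,0,1]]) 
    return P+T.apply([0,0,d]),T
def rot(r): return Ro.from_euler('xyz',r)
def fit(extra=[]):
    def res(p): return np.concatenate([fk(q,p)[0]-np.array(x) for x,r,q in D+extra]+[(np.array(p)-p0)*.002])
    p0=np.array([0,.3,.4,.4,0,.0765,.2]); s=least_squares(res,p0); return s.x,s.fun
def ik(x,R,p,q0):
    def res(q):
        P,T=fk(q,p); return np.r_[(P-x)*10,(R*T.inv()).as_rotvec()]
    s=least_squares(res,np.clip(q0,lim[:,0]+.01,lim[:,1]-.01),bounds=(lim[:,0],lim[:,1])); return s.x,s.cost
E
python3 - <<'E'
from kin import *
p,f=fit(); print(p.round(4),abs(f).max()); 
for x,r,q in D: print((rot(r)*fk(q,p)[1].inv()).as_rotvec().round(4), (fk(q,p)[0]-x).round(4))
E
```

```text
[-0.      0.223   0.5062  0.3796  0.0465  0.0764  0.3181] 0.00023629890984381142
[2.3000e-03 4.3000e-03 3.1416e+00] [-0.  0.  0.]
[ 0.0101 -0.0068  3.1416] [-0. -0.  0.]
[-1.3000e-03 -4.0000e-04 -3.1416e+00] [ 0.  0. -0.]
[ 1.1841  0.1492 -2.9061] [-0. -0. -0.]
```

```bash
sed -i 's/\[\[0,1,0\],\[-1,0,0\],\[0,0,1\]\]/[[0,-1,0],[1,0,0],[0,0,1]]/' kin.py
python3 - <<'E'
from kin import *
import kin
for s0 in(1,-1):
  for s1 in(1,-1):
    kin.S[:]=[s0,s1]; p,f=fit(); print(s0,s1,p.round(4),abs(f).max(),[round((rot(r)*fk(q,p)[1].inv()).magnitude(),4) for x,r,q in D])
E
```

```text
1 1 [-0.      0.223   0.5062  0.3796  0.0465  0.0764  0.3181] 0.00023629890984381142 [0.0002, 0.0001, 0.0002, 0.0001]
1 -1 [-0.      0.223   0.5062  0.3796  0.0465  0.0764  0.3181] 0.000236298904810468 [0.292, 0.5865, 0.9404, 0.9984]
-1 1 [ 0.0703  0.1194  0.2778  0.3551 -0.0387  0.0898  0.0807] 0.03676295720241462 [0.0002, 0.0007, 0.0007, 0.4286]
-1 -1 [ 0.0703  0.1194  0.2778  0.3551 -0.0387  0.0898  0.0807] 0.03676295737236539 [0.292, 0.5861, 0.9408, 0.7145]
```

The kinematic model fits to 0.2 mrad. Now checking reach for the placing pose and the regrip.

```bash
cat >> kin.py <<'E'
P0=fit()[0]
def reach(x,R):
    best=None
    rng=np.random.default_rng(0)
    for k in range(24):
        q,c=ik(x,R,P0,rng.uniform(lim[:,0],lim[:,1])*[.4,1,1,1,1,1])
        if best is None or c<best[1]-1e-9: best=(q,c)
    return best
yaw=np.radians(7.1)
def rest_axes():
    c,s_=np.cos(yaw),np.sin(yaw); h=.5**.5
    return np.array([c*h,s_*h,h]),np.array([-c*h,-s_*h,h]),np.array([-s_,c,0])
RC=np.array([.525,.0015]); seat=np.array([.5128,0,.06675])
def Rt(y,z): return Ro.from_matrix(np.c_[np.cross(y,z),y,z])
E
python3 - <<'E'
from kin import *
s,n,yr=rest_axes()
for sg in(1,-1):
  for phi in(-30,-20,-10,0,10,20,30):
    z=Ro.from_rotvec(s*np.radians(phi)).apply(-n); R=Rt(sg*s,z)
    q,c=reach(seat+.0034*z,R); print('place',sg,phi,c.round(6),q.round(2))
for sg in(1,-1):
    R=Rt(sg*n,-s); q,c=reach(seat+s*.005,R); print('regrip',sg,c.round(6),q.round(2))
E
```

```text
place 1 -30 0.0 [0.18 0.6  2.33 4.02 0.76 2.47]
place 1 -20 0.0 [0.02 0.54 2.39 3.6  0.65 2.69]
place 1 -10 0.0 [-0.17  0.5   2.42  3.07  0.58  2.99]
place 1 0 0.0 [-0.36  0.49  2.41  2.5   0.58 -2.94]
place 1 10 0.0 [-0.51  0.51  2.36  2.01  0.66 -2.63]
place 1 20 0.0 [-0.62  0.56  2.28  1.64  0.78 -2.4 ]
place 1 30 0.0 [-0.69  0.63  2.18  1.39  0.93 -2.25]
place -1 -30 0.0 [ 0.18  0.6   2.33  4.02  0.76 -0.67]
place -1 -20 0.0 [ 0.02  0.54  2.39  3.6   0.65 -0.45]
place -1 -10 0.0 [-0.17  0.5   2.42  3.07  0.58 -0.15]
place -1 0 0.0 [-0.36  0.49  2.41  2.5   0.58  0.2 ]
place -1 10 0.0 [-0.51  0.51  2.36  2.01  0.66  0.51]
place -1 20 0.0 [-0.62  0.56  2.28  1.64  0.78  0.74]
place -1 30 0.0 [-0.69  0.63  2.18  1.39  0.93  0.89]
regrip 1 0.0 [-0.07  0.97  1.07 -0.14  1.88  2.96]
regrip -1 0.0 [-0.07  0.97  1.07 -0.14  1.88 -0.18]
```

```bash
cat >> kin.py <<'E'
def RR(t,phi,yw=yaw):
    c,s_=np.cos(yw),np.sin(yw); t=np.radians(t)
    s=np.array([c*np.cos(t),s_*np.cos(t),np.sin(t)]); n=np.array([-c*np.sin(t),-s_*np.sin(t),np.cos(t)])
    return Rt(s,Ro.from_rotvec(s*np.radians(phi)).apply(-n))
def sim(way,q,X=None):
    "way: list of (pos,t,phi,yaw)"
    for a,b in zip(way[:-1],way[1:]):
        a=np.r_[a];b=np.r_[b]; mj=0
        for k in np.linspace(0,1,13)[1:]:
            w=a+(b-a)*k; q2,c=ik(w[:3],RR(w[3],w[4],w[5]),P0,q); mj=max(mj,abs(q2-q).max()); q=q2
            if c>1e-7: print('  fail',k,c)
        print(b.round(3),q.round(2),'maxstep',round(mj,3))
    return q
E
python3 - <<'E'
from kin import *
q0=[-.2356,.0783,2.025,.2143,.6828,-.4992]
x=[.4713,.0093,.2005]; pre=[.479,-.004,.112]; st=[.5152,.0003,.0644]
print(Ro.from_euler('xyz',[2.7519,-.0015,1.6924]).inv()*RR(22.3,0)) if 0 else None
print((RR(22.3,0)*rot([2.7519,-.0015,1.6924]).inv()).magnitude())
for f in(25,35):
  for xm in(x,[.5,.0,.22]):
    print(f,xm); sim([x+[22.3,0,yaw],xm+[22.3,f,yaw],xm+[45,f,yaw],xm+[45,0,yaw],pre+[45,0,yaw],st+[45,0,yaw]],q0)
E
```

```text
0.0028007164000188995
25 [0.4713, 0.0093, 0.2005]
[4.71e-01 9.00e-03 2.00e-01 2.23e+01 2.50e+01 1.24e-01] [-0.54  0.21  1.95  0.67  1.07 -1.11] maxstep 0.079
[4.71e-01 9.00e-03 2.00e-01 4.50e+01 2.50e+01 1.24e-01] [-0.72  0.19  2.23  1.15  0.99 -1.84] maxstep 0.069
[4.71e-01 9.00e-03 2.00e-01 4.50e+01 0.00e+00 1.24e-01] [-0.39  0.01  2.36  1.42  0.36 -1.78] maxstep 0.064
[ 4.79e-01 -4.00e-03  1.12e-01  4.50e+01  0.00e+00  1.24e-01] [-0.42  0.3   2.46  2.25  0.49 -2.72] maxstep 0.092
[ 0.515  0.     0.064 45.     0.     0.124] [-0.36  0.49  2.41  2.5   0.58 -2.94] maxstep 0.028
25 [0.5, 0.0, 0.22]
[ 0.5    0.     0.22  22.3   25.     0.124] [-0.52  0.24  1.85  0.65  1.12 -1.04] maxstep 0.077
[ 0.5    0.     0.22  45.    25.     0.124] [-0.69  0.2   2.13  1.11  1.   -1.73] maxstep 0.066
[ 0.5    0.     0.22  45.     0.     0.124] [-0.38  0.02  2.26  1.21  0.37 -1.56] maxstep 0.062
[ 4.79e-01 -4.00e-03  1.12e-01  4.50e+01  0.00e+00  1.24e-01] [-0.42  0.3   2.46  2.25  0.49 -2.72] maxstep 0.108
[ 0.515  0.     0.064 45.     0.     0.124] [-0.36  0.49  2.41  2.5   0.58 -2.94] maxstep 0.02
[... 381 characters left out ...]
-01  4.50e+01  0.00e+00  1.24e-01] [-0.42  0.3   2.46  2.25  0.49 -2.72] maxstep 0.092
[ 0.515  0.     0.064 45.     0.     0.124] [-0.36  0.49  2.41  2.5   0.58 -2.94] maxstep 0.028
35 [0.5, 0.0, 0.22]
[ 0.5    0.     0.22  22.3   35.     0.124] [-0.59  0.33  1.8   0.73  1.28 -1.15] maxstep 0.107
[ 0.5    0.     0.22  45.    35.     0.124] [-0.73  0.31  2.05  1.07  1.19 -1.76] maxstep 0.055
[ 0.5    0.     0.22  45.     0.     0.124] [-0.38  0.02  2.26  1.21  0.37 -1.56] maxstep 0.087
[ 4.79e-01 -4.00e-03  1.12e-01  4.50e+01  0.00e+00  1.24e-01] [-0.42  0.3   2.46  2.25  0.49 -2.72] maxstep 0.108
[ 0.515  0.     0.064 45.     0.     0.124] [-0.36  0.49  2.41  2.5   0.58 -2.94] maxstep 0.028
```

```bash
cat >> kin.py <<'E'
def go(x,R,show=1):
    s=telemetry.observe(); d=(np.array(x)-s['tool_pos'])/.4; r=(R*rot(s['tool_rot']).inv()).as_rotvec()/.5
    print('q',s['qpos'].round(2).tolist(),'p',s['tool_pos'].round(4).tolist(),'open',round(s['opening'],4),'F',s['contact_force'].round(1).tolist(),'t',round(s['time'],2))
    print('d',d.round(3).tolist(),'dr',r.round(3).tolist())
E
python3 - <<'E'
from kin import *
go([.4713,.0093,.2005],RR(22.3,25))
r=(RR(45,25)*RR(22.3,25).inv()).as_rotvec()/.5;print(r.round(3)); r=(RR(45,0)*RR(45,25).inv()).as_rotvec()/.5;print(r.round(3))
E
```

```text
q [-0.24, 0.08, 2.02, 0.21, 0.68, -0.5] p [0.4713, 0.0093, 0.2005] open 0.0595 F [0.9, -0.2, -1.4] t 4.82
d [0.0, -0.0, -0.0] dr [0.798, 0.099, 0.336]
[ 0.098 -0.786  0.   ]
[-0.612 -0.076 -0.617]
```

Call:
{"op": "apply_moves", "data": {
  "delta_pos": [
    [0,0,0],
    [0,0,0],
    [0,0,0],
    [0,0,0],
    [0,0,0],
    [0,0,0],
    [0,0,0],
    [0,0,0]
  ],
  "dr": [
    [0.16,0.02,0.067],
    [0.32,0.04,0.134],
    [0.48,0.06,0.2],
    [0.64,0.08,0.27],
    [0.8,0.1,0.335],
    [0.8,0.1,0.335],
    [0.8,0.1,0.335],
    [0.8,0.1,0.335]
  ],
  "jaw": [0.5,0.5,0.5,0.5,0.5,0.5,0.5,0.5]
}}

```text
time: 5.48
tool_pos: [0.4735, 0.0083, 0.2012]
tool_rot: [2.716, -0.401, 1.867]
contact_force: [-0.0, -0.3, -2.5]
opening: 0.0594
grip_force: 40.0
```

Call:
{"op": "apply_moves", "data": {
  "delta_pos": [
    [0,0,0],
    [0,0,0],
    [0,0,0],
    [0,0,0],
    [0,0,0],
    [0,0,0],
    [0,0,0],
    [0,0,0]
  ],
  "dr": [
    [0.02,-0.16,0],
    [0.04,-0.32,0],
    [0.06,-0.48,0],
    [0.08,-0.64,0],
    [0.1,-0.785,0],
    [0.1,-0.785,0],
    [0.1,-0.785,0],
    [0.1,-0.785,0]
  ],
  "jaw": [0.5,0.5,0.5,0.5,0.5,0.5,0.5,0.5]
}}

```text
time: 6.15
tool_pos: [0.4738, 0.0092, 0.2023]
tool_rot: [2.307, -0.304, 2.013]
contact_force: [0.2, 0.2, -2.8]
opening: 0.0593
grip_force: 40.0
```

Run:
```python
from kin import *
go([.4713,.0093,.2005],RR(45,0))
```

```text
q [-0.72, 0.19, 2.22, 1.15, 0.99, -1.83] p [0.4738, 0.0092, 0.2023] open 0.0593 F [0.2, 0.2, -2.8] t 6.15
d [-0.006, 0.0, -0.004] dr [-0.614, -0.076, -0.617]
```

As the model predicted. Now removing the roll and moving toward the pre-place pose.

Call:
{"op": "apply_moves", "data": {
  "delta_pos": [
    [0,0,0],
    [0,0,0],
    [0,0,0],
    [0,0,0],
    [0,0,0],
    [0,0,0],
    [0,0,0],
    [0,0,0]
  ],
  "dr": [
    [-0.1,-0.01,-0.1],
    [-0.21,-0.025,-0.21],
    [-0.32,-0.04,-0.32],
    [-0.42,-0.05,-0.42],
    [-0.52,-0.065,-0.52],
    [-0.613,-0.076,-0.617],
    [-0.613,-0.076,-0.617],
    [-0.613,-0.076,-0.617]
  ],
  "jaw": [0.5,0.5,0.5,0.5,0.5,0.5,0.5,0.5]
}}

```text
time: 6.82
tool_pos: [0.4741, 0.0113, 0.203]
tool_rot: [2.352, -0.002, 1.7]
contact_force: [0.1, -0.4, -2.4]
opening: 0.0597
grip_force: 40.0
```

Run:
```python
from kin import *
go([.479,-.004,.112],RR(45,0))
```

```text
q [-0.38, 0.01, 2.35, 1.41, 0.36, -1.77] p [0.4741, 0.0113, 0.203] open 0.0597 F [0.1, -0.4, -2.4] t 6.82
d [0.012, -0.038, -0.227] dr [-0.005, 0.008, -0.011]
```

Call:
{"op": "apply_moves", "data": {
  "delta_pos": [
    [0,0,-0.03],
    [0,-0.01,-0.06],
    [0.01,-0.02,-0.1],
    [0.01,-0.03,-0.14],
    [0.01,-0.038,-0.18],
    [0.012,-0.038,-0.227],
    [0.012,-0.038,-0.227],
    [0.012,-0.038,-0.227]
  ],
  "dr": [
    [0,0,0],
    [0,0,0],
    [0,0,0],
    [0,0,0],
    [0,0,0],
    [-0.005,0.008,-0.011],
    [-0.005,0.008,-0.011],
    [-0.005,0.008,-0.011]
  ],
  "jaw": [0.5,0.5,0.5,0.5,0.5,0.5,0.5,0.5]
}}

```text
time: 7.48
tool_pos: [0.4789, -0.0064, 0.1107]
tool_rot: [2.359, -0.002, 1.689]
contact_force: [-0.3, -0.3, -2.7]
opening: 0.0595
grip_force: 40.0
```

Run:
```python
from kin import *
go([.5152+.0044,.0009,.0644+.0106],RR(45,0))
a=snap('side','s2.png')[90:310,230:450,::-1]; b=snap('top','t2.png')[140:300,195:415,::-1]
cv2.imwrite('pics/c4.png',np.hstack([cv2.resize(a,(440,440)),cv2.resize(b,(352,256))] if 0 else [cv2.resize(a,(400,400),interpolation=2),cv2.resize(cv2.copyMakeBorder(b,30,30,0,0,0),(400,400),interpolation=2)]))
```

```text
q [-0.43, 0.3, 2.46, 2.25, 0.49, -2.72] p [0.4789, -0.0064, 0.1107] open 0.0595 F [-0.3, -0.3, -2.7] t 7.48
d [0.102, 0.018, -0.089] dr [-0.003, -0.005, 0.012]
```

View pics/c4.png

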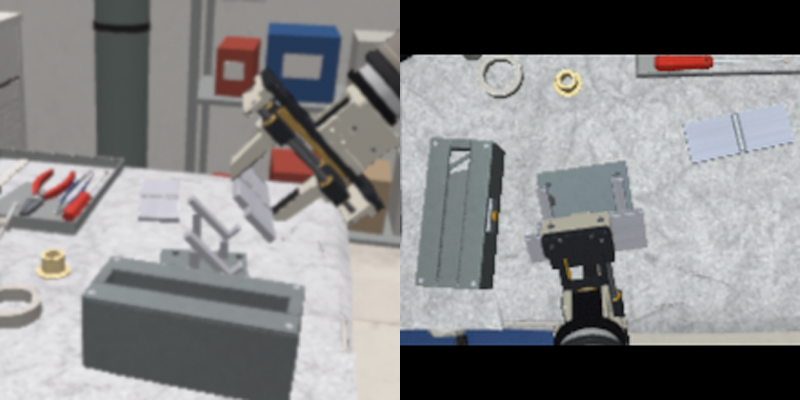

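The side view (left half) shows the coupon tilted parallel to the rest arms and above them. The top view (right half) shows it spanning both arms, roughly centred. Approaching the seat.

Call:
{"op": "apply_moves", "data": {
  "delta_pos": [
    [0.03,0,-0.02],
    [0.06,0.01,-0.045],
    [0.08,0.015,-0.07],
    [0.102,0.018,-0.089],
    [0.102,0.018,-0.089],
    [0.102,0.018,-0.089]
  ],
  "dr": [
    [0,0,0],
    [0,0,0],
    [0,0,0],
    [-0.003,-0.005,0.01],
    [-0.003,-0.005,0.01],
    [-0.003,-0.005,0.01]
  ],
  "jaw": [0.5,0.5,0.5,0.5,0.5,0.5]
}}

```text
time: 8.08
tool_pos: [0.5197, 0.0014, 0.0766]
tool_rot: [2.354, 0.003, 1.695]
contact_force: [0.3, 0.6, -2.7]
opening: 0.0595
grip_force: 40.0
```

Run:
```python
from kin import *
s,n,y=rest_axes(); T=seat-.0034*n
go(T+.006*s,RR(45,0)); go(T,RR(45,0))
```

```text
q [-0.35, 0.45, 2.39, 2.47, 0.54, -2.89] p [0.5197, 0.0014, 0.0766] open 0.0595 F [0.3, 0.6, -2.7] t 8.08
d [-0.001, -0.002, -0.02] dr [0.005, 0.005, -0.001]
q [-0.35, 0.45, 2.39, 2.47, 0.54, -2.89] p [0.5197, 0.0014, 0.0766] open 0.0595 F [0.3, 0.6, -2.7] t 8.08
d [-0.011, -0.003, -0.031] dr [0.005, 0.005, -0.001]
```

Call:
{"op": "apply_moves", "data": {
  "delta_pos": [
    [0,-0.002,-0.007],
    [0,-0.002,-0.014],
    [0,-0.002,-0.02],
    [0,-0.002,-0.02]
  ],
  "dr": [
    [0.005,0.005,0],
    [0.005,0.005,0],
    [0.005,0.005,0],
    [0.005,0.005,0]
  ],
  "jaw": [0.5,0.5,0.5,0.5]
}}

```text
time: 8.42
tool_pos: [0.5188, 0.0003, 0.0674]
tool_rot: [2.358, -0.0, 1.694]
contact_force: [-0.1, -0.6, -1.6]
opening: 0.0596
grip_force: 40.0
```

Call:
{"op": "apply_moves", "data": {
  "delta_pos": [
    [-0.003,0,-0.003],
    [-0.005,0,-0.005],
    [-0.007,-0.001,-0.007],
    [-0.009,-0.001,-0.009],
    [-0.009,-0.001,-0.009]
  ],
  "dr": [
    [0,0,0],
    [0,0,0],
    [0,0,0],
    [0,0,0],
    [0,0,0]
  ],
  "jaw": [0.5,0.5,0.5,0.5,0.5]
}}

```text
time: 8.83
tool_pos: [0.5167, 0.0002, 0.0651]
tool_rot: [2.354, 0.001, 1.695]
contact_force: [2.9, 3.2, 4.1]
opening: 0.0592
grip_force: 40.0
```

Run:
```python
from kin import *
s,n,y=rest_axes(); T=seat-.0034*n
go(T,RR(45,0)); o=telemetry.observe()['tool_pos']-T; print(o@s,o@n,o@y)
```

```text
q [-0.36, 0.49, 2.41, 2.5, 0.58, -2.94] p [0.5167, 0.0002, 0.0651] open 0.0592 F [2.9, 3.2, 4.1] t 8.83
d [-0.004, 0.0, -0.002] dr [0.001, 0.005, -0.002]
0.0015718688147854402 -0.0005671588102407085 -0.00030935115937057346
```

Light contact along the slope. Pressing about 2 mm further against the ledge, then releasing.

Call:
{"op": "apply_moves", "data": {
  "delta_pos": [
    [-0.002,0,-0.002],
    [-0.004,0,-0.004],
    [-0.004,0,-0.004]
  ],
  "dr": [
    [0,0,0],
    [0,0,0],
    [0,0,0]
  ],
  "jaw": [0.5,0.5,0.5]
}}

```text
time: 9.08
tool_pos: [0.5167, 0.0001, 0.065]
tool_rot: [2.349, 0.001, 1.696]
contact_force: [4.4, 4.1, 10.6]
opening: 0.0596
grip_force: 40.0
```

Run:
```python
from kin import *
s,n,y=rest_axes(); T=seat-.0034*n
st=telemetry.observe(); o=st['tool_pos']-T; F=st['contact_force']-[0,0,-2.7]; print(o@s,o@n,o@y,F@s,F@n,F@y)
```

```text
0.0015440948369772685 -0.000571417087400837 -0.0003770147592569365 12.869439188839102 5.918087539599051 3.5031665430890913
```

Position held while the force rose to 13 N along the slope and 6 N along the normal, so it is home. Opening and backing off along the normal.

Call:
{"op": "apply_moves", "data": {
  "delta_pos": [
    [0,0,0],
    [0,0,0],
    [0,0,0],
    [0,0,0],
    [-0.04,-0.005,0.04],
    [-0.09,-0.01,0.09],
    [-0.14,-0.017,0.14],
    [-0.14,-0.017,0.14]
  ],
  "dr": [
    [0,0,0],
    [0,0,0],
    [0,0,0],
    [0,0,0],
    [0,0,0],
    [0,0,0],
    [0,0,0],
    [0,0,0]
  ],
  "jaw": [0.85,0.85,0.85,0.85,0.85,0.85,0.85,0.85]
}}

```text
time: 9.75
tool_pos: [0.4551, -0.0063, 0.1199]
tool_rot: [2.358, 0.002, 1.695]
contact_force: [-0.6, -0.6, -0.2]
opening: 0.0778
grip_force: 0.0
```

Run:
```python
from kin import *
go([.4713,.0093,.2005],RR(45,0))
a=snap('side','s3.png')[110:290,250:430,::-1]; b=snap('top','t3.png')[150:290,200:340,::-1]
cv2.imwrite('pics/c5.png',np.hstack([cv2.resize(a,(400,400),interpolation=2),cv2.resize(b,(400,400),interpolation=2)]))
```

```text
q [-0.48, 0.24, 2.51, 2.17, 0.5, -2.69] p [0.4551, -0.0063, 0.1199] open 0.0778 F [-0.6, -0.6, -0.2] t 9.75
d [0.041, 0.039, 0.201] dr [0.004, -0.004, -0.0]
```

View pics/c5.png

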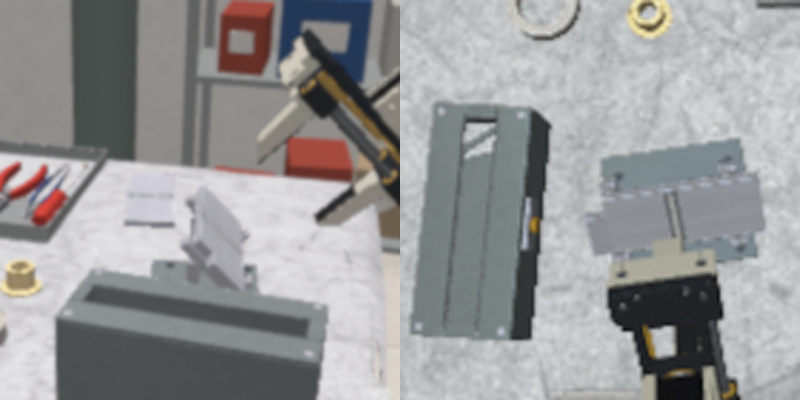

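The coupon lies on both arms against the ledge, at (215,240) in the side half and (675,212) in the top half, and the gripper is clear of it. Next I'll plan the way round to the upper edge.

Run:
```python
from kin import *
s,n,y=rest_axes()
q0=telemetry.observe()['qpos']; a=[.4551,-.0063,.1199];x=[.4713,.0093,.2005]; m=[.5,0,.27]
pre=list(seat+.075*s); fin=list(seat+.005*s); print(pre,fin)
u=[.57,.01,.25]
sim([a+[45,0,yaw],x+[45,0,yaw],x+[45,25,yaw],x+[20,25,yaw],m+[0,0,yaw],u+[-22,0,yaw],u+[-45,0,yaw],pre+[-45,0,yaw],fin+[-45,0,yaw]],q0)
print((RR(20,25)*RR(45,25).inv()).as_rotvec()/.5,(RR(0,0)*RR(20,25).inv()).as_rotvec()/.5)
```

```text
[np.float64(0.5654263481850113), np.float64(0.00655495817759053), np.float64(0.11978300858899107)] [np.float64(0.5163084232123342), np.float64(0.00043699721183936864), np.float64(0.07028553390593274)]
[4.71e-01 9.00e-03 2.00e-01 4.50e+01 0.00e+00 1.24e-01] [-0.39  0.01  2.36  1.42  0.36 -1.78] maxstep 0.084
[4.71e-01 9.00e-03 2.00e-01 4.50e+01 2.50e+01 1.24e-01] [-0.72  0.19  2.23  1.15  0.99 -1.84] maxstep 0.064
[4.71e-01 9.00e-03 2.00e-01 2.00e+01 2.50e+01 1.24e-01] [-0.52  0.22  1.92  0.63  1.1  -1.05] maxstep 0.076
[0.5   0.    0.27  0.    0.    0.124] [-0.15  0.26  1.51  0.    1.36 -0.28] maxstep 0.083
[ 5.70e-01  1.00e-02  2.50e-01 -2.20e+01  0.00e+00  1.24e-01] [-0.08  0.66  1.   -0.08  1.86 -0.21] maxstep 0.049
[ 5.70e-01  1.00e-02  2.50e-01 -4.50e+01  0.00e+00  1.24e-01] [-0.05  0.95  0.62 -0.17  2.35 -0.24] maxstep 0.041
[ 5.65e-01  7.00e-03  1.20e-01 -4.50e+01  0.00e+00  1.24e-01] [-0.05  1.02  0.81 -0.14  2.08 -0.2 ] maxstep 0.025
[  0.516   0.      0.07  -45.      0.      0.124] [-0.07  0.97  1.07 -0.14  1.88 -0.18] maxstep 0.024
[-1.07862636e-01  8.65972979e-01  4.47631717e-16] [-0.94201738  0.57494944 -0.15229879]
```

Call:
{"op": "apply_moves", "data": {
  "delta_pos": [
    [0,0.005,0.03],
    [0.005,0.01,0.06],
    [0.01,0.02,0.095],
    [0.02,0.025,0.13],
    [0.03,0.03,0.165],
    [0.041,0.039,0.201],
    [0.041,0.039,0.201],
    [0.041,0.039,0.201]
  ],
  "dr": [
    [0,0,0],
    [0,0,0],
    [0,0,0],
    [0,0,0],
    [0,0,0],
    [0,0,0],
    [0,0,0],
    [0,0,0]
  ],
  "jaw": [0.85,0.85,0.85,0.7,0.6,0.45,0.45,0.45]
}}

```text
time: 10.52
tool_pos: [0.4749, 0.0093, 0.1984]
tool_rot: [2.358, 0.0, 1.696]
contact_force: [0.2, 0.6, 0.2]
opening: 0.0492
grip_force: 0.0
```

Call:
{"op": "apply_moves", "data": {
  "delta_pos": [
    [0,0,0],
    [0,0,0],
    [0,0,0],
    [0,0,0],
    [0,0,0],
    [0,0,0],
    [0,0,0]
  ],
  "dr": [
    [0.12,0.015,0.12],
    [0.24,0.03,0.24],
    [0.36,0.045,0.36],
    [0.48,0.06,0.48],
    [0.61,0.076,0.615],
    [0.61,0.076,0.615],
    [0.61,0.076,0.615]
  ],
  "jaw": [0.45,0.45,0.45,0.45,0.45,0.45,0.45]
}}

```text
time: 11.1
tool_pos: [0.4749, 0.0079, 0.1974]
tool_rot: [2.309, -0.304, 2.008]
contact_force: [-1.0, 0.4, 0.7]
opening: 0.0414
grip_force: 0.0
```

Call:
{"op": "apply_moves", "data": {
  "delta_pos": [
    [0,0,0],
    [0,0,0],
    [0,0,0],
    [0,0,0],
    [0,0,0],
    [0,0,0],
    [0,0,0]
  ],
  "dr": [
    [-0.02,0.17,0],
    [-0.04,0.34,0],
    [-0.065,0.51,0],
    [-0.09,0.68,0],
    [-0.108,0.866,0],
    [-0.108,0.866,0],
    [-0.108,0.866,0]
  ],
  "jaw": [0.45,0.45,0.45,0.45,0.45,0.45,0.45]
}}

```text
time: 11.68
tool_pos: [0.4746, 0.0108, 0.1987]
tool_rot: [2.757, -0.407, 1.858]
contact_force: [-0.3, -0.2, -0.0]
opening: 0.0415
grip_force: 0.0
```

Run:
```python
from kin import *
go([.5,0,.27],RR(0,0))
```

```text
q [-0.52, 0.23, 1.92, 0.63, 1.09, -1.05] p [0.4746, 0.0108, 0.1987] open 0.0415 F [-0.3, -0.2, -0.0] t 11.68
d [0.064, -0.027, 0.178] dr [-0.941, 0.579, -0.161]
```

Call:
{"op": "apply_moves", "data": {
  "delta_pos": [
    [0.01,-0.005,0.03],
    [0.02,-0.01,0.06],
    [0.04,-0.015,0.1],
    [0.05,-0.02,0.14],
    [0.064,-0.027,0.178],
    [0.064,-0.027,0.178],
    [0.064,-0.027,0.178]
  ],
  "dr": [
    [-0.19,0.115,-0.03],
    [-0.38,0.23,-0.06],
    [-0.57,0.35,-0.09],
    [-0.75,0.46,-0.12],
    [-0.94,0.58,-0.16],
    [-0.94,0.58,-0.16],
    [-0.94,0.58,-0.16]
  ],
  "jaw": [0.45,0.45,0.45,0.45,0.45,0.45,0.45]
}}

```text
time: 12.27
tool_pos: [0.4993, 0.0003, 0.2687]
tool_rot: [-3.139, -0.004, 1.697]
contact_force: [0.1, -0.2, -0.1]
opening: 0.0415
grip_force: 0.0
```

Call:
{"op": "apply_moves", "data": {
  "delta_pos": [
    [0.03,0.005,-0.01],
    [0.07,0.01,-0.02],
    [0.1,0.015,-0.03],
    [0.14,0.02,-0.04],
    [0.175,0.025,-0.05],
    [0.175,0.025,-0.05]
  ],
  "dr": [
    [-0.02,0.16,0],
    [-0.04,0.32,0],
    [-0.06,0.48,0],
    [-0.08,0.64,0],
    [-0.097,0.779,0],
    [-0.097,0.779,0]
  ],
  "jaw": [0.45,0.45,0.45,0.45,0.45,0.45]
}}

```text
time: 12.77
tool_pos: [0.5702, 0.0078, 0.2417]
tool_rot: [-2.733, -0.007, 1.693]
contact_force: [1.3, -0.4, -1.9]
opening: 0.0412
grip_force: 0.0
```

Call:
{"op": "apply_moves", "data": {
  "delta_pos": [
    [0,0,0],
    [0,0,0],
    [0,0,0],
    [0,0,0],
    [0,0,0],
    [0,0,0],
    [0,0,0]
  ],
  "dr": [
    [-0.02,0.16,0],
    [-0.04,0.32,0],
    [-0.06,0.48,0],
    [-0.08,0.64,0],
    [-0.097,0.779,0],
    [-0.097,0.779,0],
    [-0.097,0.779,0]
  ],
  "jaw": [0.45,0.45,0.45,0.45,0.45,0.45,0.45]
}}

```text
time: 13.35
tool_pos: [0.5693, 0.0071, 0.2479]
tool_rot: [-2.352, -0.001, 1.692]
contact_force: [0.3, 0.5, 0.0]
opening: 0.0414
grip_force: 0.0
```

Run:
```python
from kin import *
s,n,y=rest_axes()
go(seat+.075*s,RR(-45,0))
# coupon on rest: top face corners in top view
im=cv2.imread('pics/t3.png').astype(int); m=((im[...,0]-im[...,2]>6)&(im.sum(2)>330)).astype(np.uint8); m[:,:255]=0;m[:205]=0;m[:,345:]=0;m[250:]=0
c=max(cv2.findContours(cv2.morphologyEx(m,cv2.MORPH_OPEN,np.ones((3,3),np.uint8)),0,2)[0],key=cv2.contourArea)
print(cv2.minAreaRect(c),c[:,0].min(0),c[:,0].max(0))
top=seat+.005*n
for a,b in((30,75),(30,-75),(-30,-75),(-30,75)): print(a,b,proj('top',top+a/1e3*s+b/1e3*y).round(1))
```

```text
q [-0.05, 0.95, 0.62, -0.17, 2.34, -0.25] p [0.5693, 0.0071, 0.2479] open 0.0414 F [0.3, 0.5, 0.0] t 13.35
d [-0.01, -0.001, -0.32] dr [-0.002, -0.008, 0.005]
((296.0, 223.0), (36.0, 62.0), 90.0) [265 205] [327 241]
30 75 [[262.1 221. ]]
30 -75 [[325.2 212. ]]
-30 -75 [[327.9 231.2]]
-30 75 [[267.2 239.8]]
```

The coupon's corners in the top image agree with the predicted seat to about 1 px. Going down to the pre-grip pose and then sliding over the upper edge.

Call:
{"op": "apply_moves", "data": {
  "delta_pos": [
    [-0.002,0,-0.07],
    [-0.004,0,-0.14],
    [-0.006,0,-0.21],
    [-0.008,0,-0.28],
    [-0.01,0,-0.318],
    [-0.01,0,-0.318],
    [-0.01,0,-0.318]
  ],
  "dr": [
    [0,0,0],
    [0,0,0],
    [0,0,0],
    [-0.002,-0.008,0.005],
    [-0.002,-0.008,0.005],
    [-0.002,-0.008,0.005],
    [-0.002,-0.008,0.005]
  ],
  "jaw": [0.45,0.45,0.45,0.45,0.45,0.45,0.45]
}}

```text
time: 13.93
tool_pos: [0.5654, 0.0077, 0.124]
tool_rot: [-2.359, 0.004, 1.694]
contact_force: [0.4, -0.3, 0.0]
opening: 0.0415
grip_force: 0.0
```

Run:
```python
from kin import *
s,n,y=rest_axes()
go(seat+.005*s,RR(-45,0))
a=snap('side','s4.png')[90:270,240:420,::-1]; cv2.imwrite('pics/c6.png',cv2.resize(a,(540,540),interpolation=2))
```

```text
q [-0.05, 1.01, 0.81, -0.14, 2.08, -0.19] p [0.5654, 0.0077, 0.124] open 0.0415 F [0.4, -0.3, 0.0] t 13.93
d [-0.123, -0.018, -0.134] dr [0.006, 0.006, 0.001]
```

View pics/c6.png

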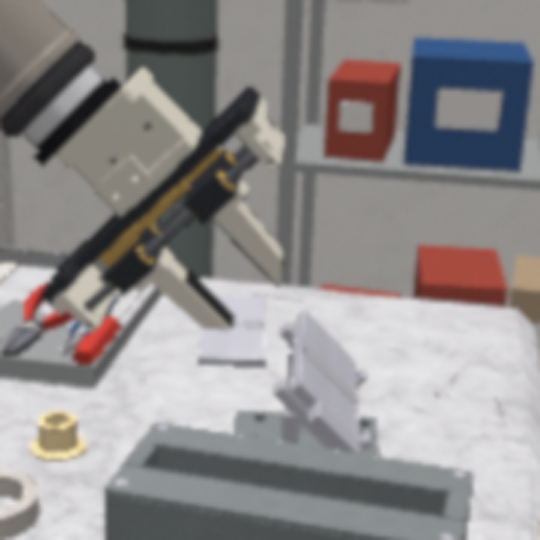

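The gripper is aimed down the slope: its fingertips at crop (278,280) and (225,325) straddle the line of the coupon's upper edge at (300,320). Sliding on.

Call:
{"op": "apply_moves", "data": {
  "delta_pos": [
    [-0.02,-0.003,-0.028],
    [-0.04,-0.006,-0.05],
    [-0.06,-0.009,-0.07],
    [-0.08,-0.012,-0.091],
    [-0.1,-0.015,-0.111],
    [-0.123,-0.018,-0.134],
    [-0.123,-0.018,-0.134],
    [-0.123,-0.018,-0.134]
  ],
  "dr": [
    [0.006,0.006,0],
    [0.006,0.006,0],
    [0.006,0.006,0],
    [0.006,0.006,0],
    [0.006,0.006,0],
    [0.006,0.006,0],
    [0.006,0.006,0],
    [0.006,0.006,0]
  ],
  "jaw": [0.45,0.45,0.45,0.45,0.45,0.45,0.45,0.45]
}}

```text
time: 14.65
tool_pos: [0.5173, 0.0008, 0.0709]
tool_rot: [-2.357, 0.002, 1.695]
contact_force: [0.7, -0.9, 0.1]
opening: 0.041
grip_force: 0.0
```

Run:
```python
from kin import *
s,n,y=rest_axes()
go(seat+.005*s,RR(-45,0)); o=telemetry.observe()['tool_pos']-seat; print(o@s,o@n,o@y)
```

```text
q [-0.06, 0.97, 1.06, -0.14, 1.88, -0.18] p [0.5173, 0.0008, 0.0709] open 0.041 F [0.7, -0.9, 0.1] t 14.65
d [-0.003, -0.001, -0.001] dr [0.004, 0.003, 0.0]
0.0061564272837881665 -0.0003162552928295534 0.0001932442596266945
```

Call:
{"op": "apply_moves", "data": {
  "delta_pos": [
    [0,0,0],
    [0,0,0],
    [0,0,0],
    [0,0,0],
    [0,0,0],
    [0,0,0],
    [0,0,0],
    [0,0,0]
  ],
  "dr": [
    [0,0,0],
    [0,0,0],
    [0,0,0],
    [0,0,0],
    [0,0,0],
    [0,0,0],
    [0,0,0],
    [0,0,0]
  ],
  "jaw": [0.3,0.2,0.1,0.02,0.02,0.02,0.02,0.02],
  "force": 45
}}

```text
time: 15.32
tool_pos: [0.5169, 0.0009, 0.0691]
tool_rot: [-2.355, 0.002, 1.695]
contact_force: [2.1, 0.2, -0.1]
opening: 0.0101
grip_force: 45.0
```

Run:
```python
from kin import *
s=telemetry.observe(); print(s['tool_pos'],s['opening'],s['grip_force'],s['contact_force'],s['time'])
```

```text
[0.51693441 0.00093123 0.06909235] 0.010072069696802135 44.99679386615753 [ 2.06391335  0.22308022 -0.08609289] 15.3167
```

Regripped on 10 mm by the upper edge. Lifting straight up, then uprighting.

Call:
{"op": "apply_moves", "data": {
  "delta_pos": [
    [0,0,0.04],
    [0,0,0.1],
    [0,0,0.17],
    [0,0,0.25],
    [0,0,0.33],
    [0,0,0.4],
    [0,0,0.45],
    [0,0,0.45]
  ],
  "dr": [
    [0,0,0],
    [0,0,0],
    [0,0,0],
    [0,0,0],
    [0,0,0],
    [0,0,0],
    [0,0,0],
    [0,0,0]
  ],
  "jaw": [0.02,0.02,0.02,0.02,0.02,0.02,0.02,0.02]
}}

```text
time: 15.98
tool_pos: [0.5176, 0.0008, 0.2528]
tool_rot: [-2.362, 0.004, 1.695]
contact_force: [0.4, -0.3, -1.5]
opening: 0.0095
grip_force: 45.0
```

Call:
{"op": "apply_moves", "data": {
  "delta_pos": [
    [0,0,0],
    [0,0,0],
    [0,0.02,0],
    [0,0.04,0],
    [0,0.06,0],
    [0,0.08,0]
  ],
  "dr": [
    [0.016,-0.13,0],
    [0.03,-0.26,0],
    [0.05,-0.39,0],
    [0.065,-0.52,0],
    [0.08,-0.65,0],
    [0.097,-0.779,0]
  ],
  "jaw": [0.02,0.02,0.02,0.02,0.02,0.02]
}}

```text
time: 16.48
tool_pos: [0.5163, 0.0333, 0.2473]
tool_rot: [-2.748, 0.001, 1.693]
contact_force: [-0.1, -0.1, -2.3]
opening: 0.0095
grip_force: 45.0
```

Call:
{"op": "apply_moves", "data": {
  "delta_pos": [
    [0,0.02,0],
    [0,0.04,0],
    [0,0.06,0],
    [0,0.08,0],
    [0,0.08,0],
    [0,0.08,0],
    [0,0.08,0]
  ],
  "dr": [
    [0.016,-0.13,0],
    [0.03,-0.26,0],
    [0.05,-0.39,0],
    [0.065,-0.52,0],
    [0.08,-0.65,0],
    [0.097,-0.779,0],
    [0.097,-0.779,0]
  ],
  "jaw": [0.02,0.02,0.02,0.02,0.02,0.02,0.02]
}}

```text
time: 17.07
tool_pos: [0.5143, 0.0651, 0.2479]
tool_rot: [-3.138, 0.001, 1.693]
contact_force: [0.2, 0.3, -2.8]
opening: 0.0095
grip_force: 45.0
```

Run:
```python
from kin import *
go([.509,.167,.2],RR(0,0,np.radians(86)))
```

```text
q [-0.02, 0.32, 1.5, -0.0, 1.33, -0.14] p [0.5143, 0.0651, 0.2479] open 0.0095 F [0.2, 0.3, -2.8] t 17.07
d [-0.013, 0.255, -0.12] dr [0.007, -0.003, 2.757]
```

Call:
{"op": "apply_moves", "data": {
  "delta_pos": [
    [0,0.04,0],
    [-0.004,0.08,0],
    [-0.008,0.12,0],
    [-0.013,0.16,0],
    [-0.013,0.2,0],
    [-0.013,0.255,0]
  ],
  "dr": [
    [0,0,0.2],
    [0,0,0.4],
    [0,0,0.6],
    [0,0,0.8],
    [0,0,0.92],
    [0,0,0.92]
  ],
  "jaw": [0.02,0.02,0.02,0.02,0.02,0.02]
}}

```text
time: 17.57
tool_pos: [0.5111, 0.1668, 0.2475]
tool_rot: [-3.135, 0.0, 2.155]
contact_force: [0.0, -0.1, -3.2]
opening: 0.0099
grip_force: 45.0
```

Call:
{"op": "apply_moves", "data": {
  "delta_pos": [
    [0,0,0],
    [0,0,0],
    [0,0,0],
    [0,0,0],
    [0,0,0]
  ],
  "dr": [
    [0,0,0.2],
    [0,0,0.4],
    [0,0,0.6],
    [0,0,0.8],
    [0,0,0.92]
  ],
  "jaw": [0.02,0.02,0.02,0.02,0.02]
}}

```text
time: 17.98
tool_pos: [0.5111, 0.1668, 0.2473]
tool_rot: [-3.136, -0.002, 2.618]
contact_force: [-0.8, -0.2, -2.4]
opening: 0.0098
grip_force: 45.0
```

Call:
{"op": "apply_moves", "data": {
  "delta_pos": [
    [0,0,-0.03],
    [0,0,-0.06],
    [0,0,-0.09],
    [0,0,-0.12],
    [0,0,-0.19],
    [0,0,-0.19],
    [0,0,-0.19]
  ],
  "dr": [
    [0,0,0.2],
    [0,0,0.4],
    [0,0,0.6],
    [0,0,0.8],
    [0,0,0.917],
    [0,0,0.917],
    [0,0,0.917]
  ],
  "jaw": [0.02,0.02,0.02,0.02,0.02,0.02,0.02]
}}

```text
time: 18.57
tool_pos: [0.5102, 0.1666, 0.1711]
tool_rot: [-3.138, -0.005, 3.069]
contact_force: [0.9, -0.3, -2.4]
opening: 0.0097
grip_force: 45.0
```

Run:
```python
from kin import *
go([.509,.167,.09],RR(0,0,np.radians(86)))
a=snap('side','s5.png')[150:330,240:440,::-1]; b=snap('top','t5.png')[150:330,160:320,::-1]
cv2.imwrite('pics/c7.png',np.hstack([cv2.resize(a,(444,400),interpolation=2),cv2.resize(b,(355,400),interpolation=2)]))
```

```text
q [0.17, 0.42, 1.57, -0.0, 1.16, -1.32] p [0.5102, 0.1666, 0.1711] open 0.0097 F [0.9, -0.3, -2.4] t 18.57
d [-0.003, 0.001, -0.203] dr [0.007, -0.01, 0.005]
```

View pics/c7.png

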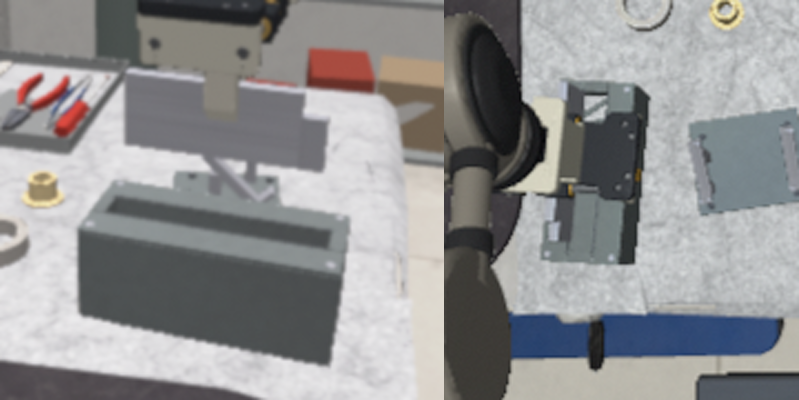

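The side half shows the coupon upright above the slot, its lower edge running from crop (127,143) to (325,170) with the notch at the top right. In the top half the slot is visible at both ends of the gripper. I'll check the lower corners against the model.

Run:
```python
from kin import *
t=telemetry.observe(); p=t['tool_pos']; a=np.radians(-4); d=np.array([np.cos(a),np.sin(a),0]); e=np.array([np.sin(-a),np.cos(a),0])
for h in (.034,.036):
    for k in(.075,-.075): print(h,k,proj('side',p+k*d+.005*e-[0,0,h]).round(1))
# slot line in both views: known slot corners
c=np.array([.509,.167,.084])
for k,m in((.086,.013),(.086,-.013),(-.086,-.013),(-.086,.013)): print('slot',proj('side',c+k*d+m*e).round(1),proj('top',c+k*d+m*e).round(1))
```

```text
0.034 0.075 [[294.  214.5]]
0.034 -0.075 [[384.1 227.3]]
0.036 0.075 [[294.  215.6]]
0.036 -0.075 [[383.9 228.5]]
slot [[288.2 245. ]] [[222.8 191.2]]
slot [[293.2 238. ]] [[233.5 191.7]]
slot [[390.7 253.5]] [[226.7 264. ]]
slot [[389.1 261.6]] [[215.8 263.4]]
```

The coupon hangs about 4 mm toward the robot from where I assumed, so I'll shift it +3 mm in x. The slot slack is ±11 mm lengthwise and ±8 mm across. Lowering in two stages.

Call:
{"op": "apply_moves", "data": {
  "delta_pos": [
    [0.004,0.001,-0.03],
    [0.004,0.001,-0.06],
    [0.004,0.001,-0.09],
    [0.004,0.001,-0.12],
    [0.004,0.001,-0.14],
    [0.004,0.001,-0.155],
    [0.004,0.001,-0.155]
  ],
  "dr": [
    [0.007,-0.01,0.005],
    [0.007,-0.01,0.005],
    [0.007,-0.01,0.005],
    [0.007,-0.01,0.005],
    [0.007,-0.01,0.005],
    [0.007,-0.01,0.005],
    [0.007,-0.01,0.005]
  ],
  "jaw": [0.02,0.02,0.02,0.02,0.02,0.02,0.02]
}}

```text
time: 19.25
tool_pos: [0.5129, 0.1672, 0.1107]
tool_rot: [3.14, 0.005, 3.074]
contact_force: [-1.4, 0.5, -2.5]
opening: 0.0098
grip_force: 45.0
```

Run:
```python
from kin import *
go([.5118,.167,.0905],RR(0,0,np.radians(86)))
a=snap('side','s6.png')[170:330,250:430,::-1]; cv2.imwrite('pics/c8.png',cv2.resize(a,(630,560),interpolation=2))
```

```text
q [0.17, 0.49, 1.65, 0.0, 1.0, -1.33] p [0.5129, 0.1672, 0.1107] open 0.0098 F [-1.4, 0.5, -2.5] t 19.25
d [-0.003, -0.001, -0.051] dr [-0.002, 0.011, -0.004]
```

View pics/c8.png

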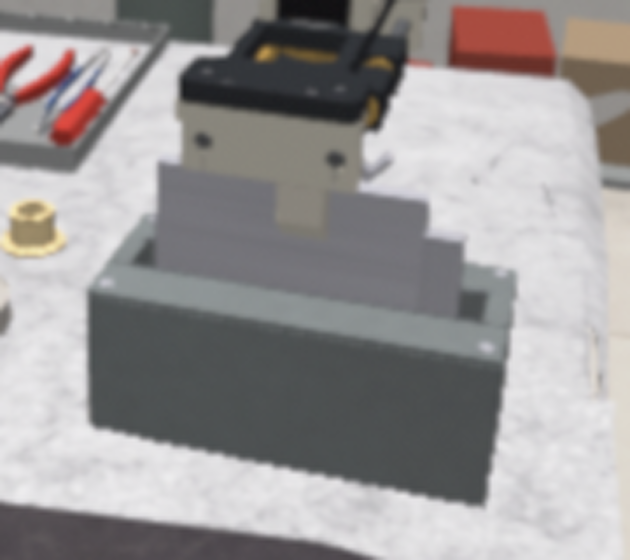

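The coupon's lower edge is in the slot with gaps at both ends, and the force is just its weight. Lowering until the fingertips are just above the lid.

Call:
{"op": "apply_moves", "data": {
  "delta_pos": [
    [-0.003,0,-0.015],
    [-0.003,0,-0.03],
    [-0.003,0,-0.045],
    [-0.003,0,-0.05],
    [-0.003,0,-0.05]
  ],
  "dr": [
    [0,0.005,0],
    [0,0.01,0],
    [0,0.01,0],
    [0,0.01,0],
    [0,0.01,0]
  ],
  "jaw": [0.02,0.02,0.02,0.02,0.02]
}}

```text
time: 19.72
tool_pos: [0.5114, 0.1672, 0.0903]
tool_rot: [3.141, -0.0, 3.074]
contact_force: [-0.0, 0.0, -2.4]
opening: 0.0096
grip_force: 45.0
```

Call:
{"op": "apply_moves", "data": {
  "delta_pos": [
    [0,0,0],
    [0,0,0],
    [0,0,0],
    [0,0,0],
    [0,0,0],
    [0,0,0]
  ],
  "dr": [
    [0,0,0],
    [0,0,0],
    [0,0,0],
    [0,0,0],
    [0,0,0],
    [0,0,0]
  ],
  "jaw": [0.4,0.4,0.4,0.4,0.4,0.4]
}}

```text
time: 20.22
tool_pos: [0.512, 0.1673, 0.0914]
tool_rot: [3.14, 0.002, 3.074]
contact_force: [0.2, -0.1, 0.1]
opening: 0.0362
grip_force: 0.0
```

Call:
{"op": "apply_moves", "data": {
  "delta_pos": [
    [0,0,0.05],
    [0,0,0.12],
    [0,0,0.2],
    [0,0,0.3],
    [-0.1,-0.1,0.4],
    [-0.2,-0.2,0.4],
    [-0.3,-0.3,0.4],
    [-0.3,-0.3,0.4]
  ],
  "dr": [
    [0,0,0],
    [0,0,0],
    [0,0,0],
    [0,0,0],
    [0,0,0],
    [0,0,0],
    [0,0,0],
    [0,0,0]
  ],
  "jaw": [0.4,0.4,0.4,0.4,0.4,0.4,0.4,0.4]
}}

```text
time: 20.88
tool_pos: [0.399, 0.0548, 0.2508]
tool_rot: [3.14, 0.003, 3.075]
contact_force: [-0.5, -0.7, 0.4]
opening: 0.0366
grip_force: 0.0
```

Run:
```python
from kin import *
a=snap('side','s7.png')[170:330,250:430,::-1]; b=snap('top','t7.png')[130:290,180:430,::-1]
cv2.imwrite('pics/c9.png',np.hstack([cv2.resize(a,(350,400),interpolation=2),cv2.resize(cv2.copyMakeBorder(b,0,0,0,0,0),(450,400),interpolation=2)]))
s=telemetry.observe(); print(s['tool_pos'],s['contact_force'],s['qvel'].round(3),s['time'])
```

```text
[0.39675997 0.05316248 0.25090322] [-0.34230259  0.27653566  0.1615805 ] [ 0.055  0.071 -0.094  0.035 -0.037  0.071] 20.9833
```

View pics/c9.png

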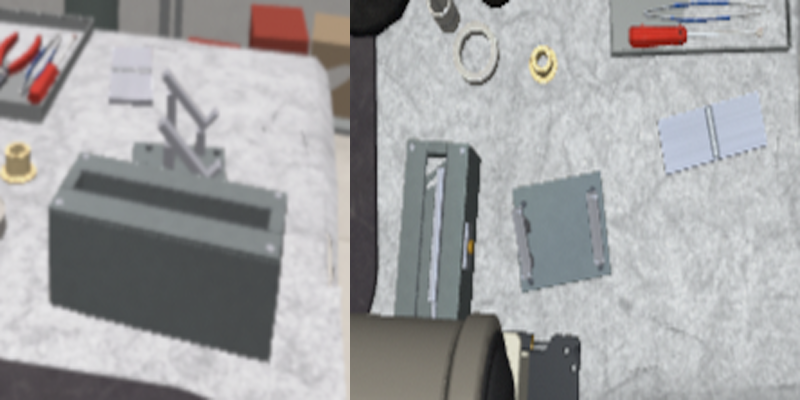

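The coupon is in the box: the top half shows its edge down in the slot at (436,240), and the side half shows nothing above the lid. The rest is empty, the ring, bush and sound coupon are undisturbed, and the arm is clear.

```bash
python3 -c "
from cell import job; print(job.hand_in())"
```

```text
the job is handed in; nothing more can be done
None
```

The reject coupon was laid on the rest, taken again by its upper long edge and dropped through the slot, and the last pictures show it under the lid. The ring, bush and sound coupon stayed in place, and the job was handed in at about 21 s.

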